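# Open the blue-lidded photometer

## Task

The next sample goes into the bench photometer with the blue lid: press its red release button so that the lid springs open all the way to its stop, then let go of the button and move clear. Leave the photometer with the grey lid shut, and do not knock or shift the glass beaker of electrodes.

Things in the scene. Friction and masses are not known exactly. Their poses are not given: they have to be found in the camera images.
- blue_button_top (a point): Centre of the top of the red release button of the blue-lidded photometer, 108 mm above the bench; z up, x towards its lid. Round cap, 34 mm across, 11 mm proud of a black ring 50 mm across; 55 mm in front of (nearer the robot than) the lid's edge. Presses straight down 7 mm, 5 to 6 N fully down; the lid is let go after about 5 mm; it springs back up.
- blue_lid (a joint): Angle of the blue lid, rad: 0 shut, 1.75 open at its stop. Once let go it springs up, away from the button, in 1 to 2 s. Lid 120 mm long, 148 wide, top 90 mm above the bench, hinged at its far edge, 180 mm behind the button. Photometer: fixed white box 220 mm deep, 150 wide, turned up to 20 degrees; its front deck, 85 mm high, has the button amid a dark display and grey keys.
- grey_lid (a joint): Angle of the grey lid of the second photometer, rad: 0 shut, 1.75 open; it is to stay shut. This photometer is the same in size and working, red button included; only its lid is grey. The two stand side by side, either way round, one on the robot's left and one on its right, centres at least 260 mm apart.
- beaker_mid (a point): Centre, half-way up, of a loose glass beaker 76 mm across and 100 mm high, upright on the bench at the robot's left, with three electrodes leaning in it, tops about 170 mm above the bench. Not to be knocked or shifted. (The white round magnetic stirrer at the robot's right, 71 mm high, is fixed.)
Mind the look-alikes: they are no part of the job. What is meant by the part that bears beaker_mid is not yellow, and is the smaller of those in its own colour.

How it is judged:
By the outcome, as a careful person would: the job done as asked, in the order asked, and still so for the second after the job is handed in, with the robot touching nothing.
It also fails if it takes over 32 s, if anything falls off the work surface, if the arm or the gripper's body presses on something with over 40 N, if the wrist force passes 120 N, or if a joint passes its speed limit or range.

## Robot

A 6-joint arm with a two-finger parallel gripper is mounted at the origin on the work surface. World frame = base frame: x ahead of the robot, y to its left, z up, the work surface at z = 0. Lengths are in mm, angles in rad, forces in N, time in s.
With the tool pointing down it reaches from about 300 to 775 mm from the base axis. Payload 14.6 kg.
Tool frame: the origin (TCP) lies at the very end of the fingers, on their centre line; the grasp point (between the pads) lies 19 mm behind it (manip.grip_point_offset is the distance from the TCP to the grasp point, in mm); z points along the fingers, y is the line along which they close (so a half turn about z gives the same grasp; the last joint's range is limited). The gripper opens to 94 mm and grips with 3 to 60 N. Pads are 16 mm wide; open, the fingers measure 119 mm over their backs; the gripper's body (75 mm by 177 mm) begins 78 mm behind the grasp point.
Start: joints at [-1.374, 0.3, 1.521, -0, 1.321, -0.067], TCP at [143.406, -530.965, 205.446] pointing down, gripper open.
Joint ranges: [-3.03, 3.03], [-0.79, 2.21], [0.23, 2.52], [-1.04, 4.18], [0, 3.07], [-2.55, 2.55]. Speed limits (rad/s): [2.22, 2.22, 2.57, 3.14, 3.14, 3.14].

## Interface

Orientations are given as [roll, pitch, yaw] about the fixed x, y, z axes, in that order (R = Rz(yaw) Ry(pitch) Rx(roll)).
In Python, from cell import telemetry, eyes, manip gives the robot as it stands.
- The arm moves only by the tool play_rows, never from a script. Its arguments are lists of equal length, an entry for each row: "translation": the shift along the world's x, y, z in m, a list of three; "yaw": the turn about the world's z in rad. A call has 1 to 12 rows; each row is the pose to reach, as a shift and turn from the pose commanded when the call began; what a row does not reach only later rows make up. A row lasts 1/8 s, in which the tool goes at most 62.5 mm and 10.7 degrees, less where a joint would pass 70% of its speed; a pose out of reach is approached as far as the arm can. A call with a gripper value outside its range is refused whole. "hand" is the opening, from 0 (shut) to 1 (fully open), set as the call begins (left out, the last holds). The fingers move at their own pace and stop on an object; "force" is the grip in N (left out, the last holds). Time passes only in rows, so rows that repeat a pose let the fingers close. It gives the time, the measured TCP pose, the force, the opening and the grip force at its end, in the units of the state.
- telemetry.read_state(): the state, without advancing time (a new reading comes with each control period).
- eyes.camera(name): name is "side" or "top"; returns a dict with "pixels" (384x512x3 uint8, red, green, blue), "fx", "fy", "cx", "cy" (pixels), "cam_to_world" (4x4, takes a point from camera to world coordinates). Camera axes: x right, y up, looking along -z (the intrinsics and any distortion apply to the point x, -y, -z); pixel columns grow to the right and rows downward; lengths in mm; the calibration is good to about 2 mm. A picture is of the moment at which its call begins. There is no depth.
- manip.sign_off(): hands the job in; it is judged then, once.
The state is a dict: "clock": time; "joints": joint angles; "qd": joint speeds; "effort": joint torques, N m; "eef_pos": TCP position; "eef_rot": TCP orientation; "wrist_force": force on the tool from outside, world axes, zero at the start; "moment": the same for the moment, N m; "finger_gap": finger opening in mm; "finger_force": force on a finger pad.
Only numpy, scipy, OpenCV 4.12 (cv2) and the standard library are available. Lean on these libraries where they do the work, as an engineer would, in place of code of your own. Each camera call takes 0.05 s, during which the arm holds its last target. There are 200 camera calls.

## Working session

There is one attempt and no reset: what is moved stays moved. The work goes in short steps, Python scripts to look and compute and a tool call to move; the robot and the scene stay as the last step left them, time stands still between calls to the robot, and variables do not carry over. Pictures are saved under pics/ and viewed, at most 10 in all, crops included, and the job is handed in when it is done.

Besides the shell and the picture viewer there is one more tool, called after "Emit:" as name(argument=value, ...), one argument or row to a line, values as JSON. play_rows: Moves the arm, as the interface text tells. Its arguments: {"type":"object","properties":{"translation":{"type":"array","items":{"type":"array","items":{"type":"number"}}},"yaw":{"type":"array","items":{"type":"number"}},"hand":{"type":"number"},"force":{"type":"number"}},"required":["translation","yaw"]}

```bash
mkdir -p pics
python3 - <<'E'
from cell import telemetry, eyes
import cv2,json
for n in("top","side"):
    c=eyes.camera(n); cv2.imwrite(f"pics/{n}0.png",c["pixels"][:,:,::-1])
    print(n,{k:v for k,v in c.items() if k!="pixels"})
print(telemetry.read_state())
E
```

```text
top {'fx': 376.3859227931494, 'fy': 376.3859227931494, 'cx': 252.75681414147516, 'cy': 190.99485365241813, 'cam_to_world': array([[ 1.47859743e-02,  9.82496234e-01, -1.85694708e-01,
         3.49221555e+02],
       [-9.99687743e-01,  1.82673077e-02,  1.70505870e-02,
         1.29033293e+02],
       [ 2.01442799e-02,  1.85384614e-01,  9.82459543e-01,
         1.20672044e+03],
       [ 0.00000000e+00,  0.00000000e+00,  0.00000000e+00,
         1.00000000e+00]])}
side {'fx': 403.148799070885, 'fy': 403.148799070885, 'cx': 256.87497328687886, 'cy': 195.53715295041073, 'cam_to_world': array([[-6.62939204e-01,  4.55882002e-01, -5.93871377e-01,
        -5.82515860e+01],
       [-7.48375489e-01, -3.81147211e-01,  5.42826796e-01,
         7.16273720e+02],
       [ 2.11125472e-02,  8.04299947e-01,  5.93848344e-01,
         7.45931734e+02],
       [ 0.00000000e+00,  0.00000000e+00,  0.00000000e+00,
         1.00000000e+00]])}
{'clock': 0.1, 'joints': array([-1.37357952e+00,  3.00442017e-01,  1.52154031e+00, -1.97871101e-05,
        1.32071250e+00, -6.66361741e-02]), 'qd': array([-0.00177192, -0.00178714, -0.00176662,  0.00043799, -0.00022387,
        0.00207962]), 'effort': array([ 1.46340280e-03, -5.32638502e+01, -3.53279757e+01,  7.09460699e-02,
        2.35438946e-02, -6.11528935e-05]), 'eef_pos': array([ 143.36515467, -530.72807862,  204.91953323]), 'eef_rot': array([-3.14049165e+00, -5.42666078e-05,  2.63857861e-01]), 'wrist_force': array([-0.12418573, -0.54690687, -1.05334436]), 'moment': array([-0.00902222,  0.05167518,  0.0051894 ]), 'finger_force': 0.0, 'finger_gap': 94.03243319023264}
```

View pics/top0.png

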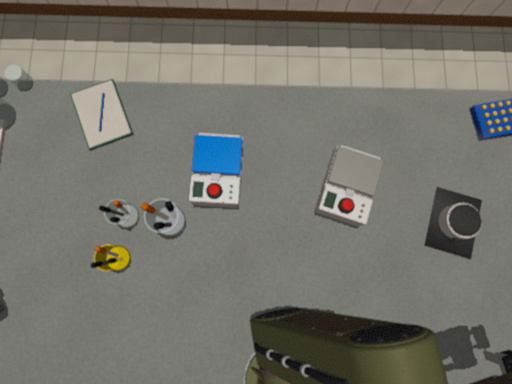

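View pics/side0.png

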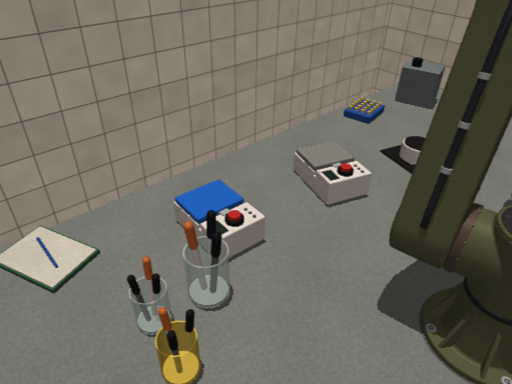

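The top view shows the blue-lid photometer's red button at about (214,190), with the large beaker to its left at about (165,218) and the small one at (121,215). The grey-lid photometer's button is at (346,205). The side view shows the blue button at (234,217).

```bash
cat > h.py <<'E'
from cell import telemetry, eyes
import cv2,numpy as np
def ray(c,u,v,z):
    M=c["cam_to_world"]; d=M[:3,:3]@np.array([(u-c["cx"])/c["fx"],-(v-c["cy"])/c["fy"],-1]); o=M[:3,3]
    return (o+d*(z-o[2])/d[2]).round(1)
def red(c,x0,y0,r=18):
    p=c["pixels"][y0-r:y0+r,x0-r:x0+r].astype(int)
    m=((p[:,:,0]>90)&(p[:,:,0]>2.5*p[:,:,1])&(p[:,:,0]>2.5*p[:,:,2])).astype(np.uint8)
    v,u=np.nonzero(m); return (u.min()+u.max())/2+x0-r,(v.min()+v.max())/2+y0-r,u.mean()+x0-r,v.mean()+y0-r,len(u)
E
python3 - <<'E'
from h import *
t=eyes.camera("top");s=eyes.camera("side")
for c,x,y in((t,214,190),(s,234,217)):
    r=red(c,x,y);print(r,ray(c,r[2],r[3],105))
print("lid corners",[ray(t,*p,90) for p in((196,135),(242,138),(193,172),(240,176))])
print("deck front",[ray(t,*p,85) for p in((190,204),(238,208))])
print("beaker big rim",ray(t,158,213,100),"base",ray(s,209,292,0), "small",ray(t,122,214,80))
print("electrode tip",ray(t,169,206,200),ray(t,148,208,200))
im=lambda c,x,y,w,h:cv2.resize(c["pixels"][y:y+h,x:x+w,::-1],None,fx=5,fy=5,interpolation=cv2.INTER_CUBIC)
cv2.imwrite("pics/crop.png",im(t,95,125,155,120))
E
```

```text
(np.float64(213.5), np.float64(189.5), np.float64(213.5), np.float64(189.5), 114) [559.8 226.8 105. ]
(np.float64(234.0), np.float64(215.5), np.float64(233.77), np.float64(215.13), 100) [558.  229.7 105. ]
lid corners [array([733.5, 288.1,  90. ]), array([726.9, 145.5,  90. ]), array([615.7, 292.1,  90. ]), array([606. , 149.1,  90. ])]
deck front [array([518. , 297.5,  85. ]), array([508.4, 153.1,  85. ])]
beaker big rim [487.3 387.9 100. ] base [474.6 373.2  -0. ] small [484.9 499.6  80. ]
electrode tip [494.2 336.3 200. ] [487.8 392.1 200. ]
```

View pics/crop.png

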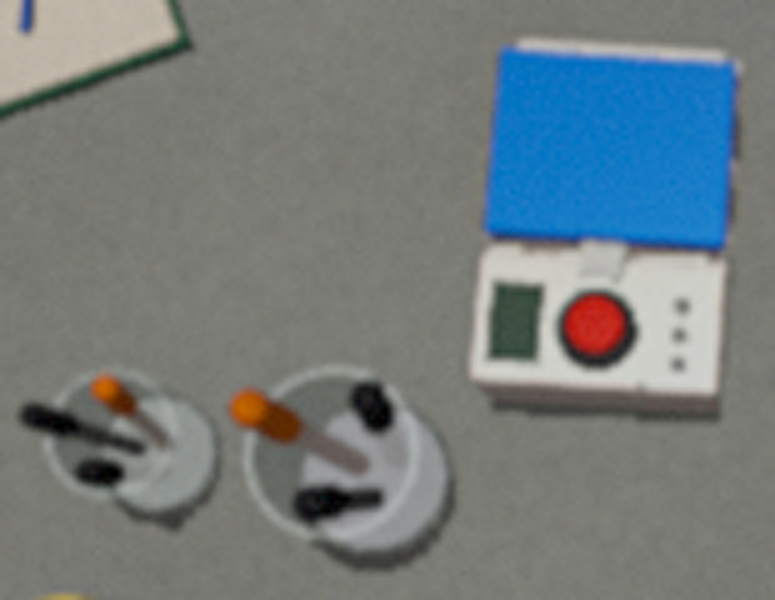

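Emit:
play_rows(
  translation=[
    [0,0,0.04],
    [0.02,0.036,0.08],
    [0.04,0.073,0.1],
    [0.06,0.109,0.1],
    [0.08,0.146,0.1],
    [0.1,0.182,0.1],
    [0.12,0.218,0.1],
    [0.14,0.255,0.1],
    [0.16,0.291,0.1],
    [0.18,0.328,0.1],
    [0.2,0.364,0.1],
    [0.22,0.4,0.1],
  ],
  yaw=[0,-0.03,-0.06,-0.09,-0.12,-0.15,-0.18,-0.21,-0.24,-0.27,-0.3,-0.33],
  hand=0,
)

```text
clock: 1.7
eef_pos: [363.8, -129.7, 305.5]
eef_rot: [3.142, -0.0, -0.067]
wrist_force: [0.8, 0.6, 0.0]
finger_gap: 0.6
finger_force: 0.0
```

Emit:
play_rows(
  translation=[
    [0.02,0.036,0],
    [0.04,0.073,0],
    [0.06,0.109,0],
    [0.08,0.146,0],
    [0.1,0.182,0],
    [0.12,0.218,0],
    [0.14,0.255,0],
    [0.16,0.291,0],
    [0.18,0.328,0],
    [0.196,0.359,0],
    [0.196,0.359,0],
    [0.196,0.359,0],
  ],
  yaw=[-0.03,-0.03,-0.03,-0.03,-0.03,-0.03,-0.03,-0.03,-0.03,-0.03,-0.03,-0.03],
)

```text
clock: 3.2
eef_pos: [559.2, 227.7, 305.2]
eef_rot: [3.141, 0.0, -0.096]
wrist_force: [-0.2, 0.8, 0.3]
finger_gap: 0.5
finger_force: 0.0
```

Over the button. I'll descend to z≈130 and check in the pictures.

Emit:
play_rows(
  translation=[
    [0,0,-0.04],
    [0,0,-0.08],
    [0,0,-0.12],
    [0,0,-0.155],
    [0,0,-0.175],
    [0,0,-0.175],
  ],
  yaw=[0,0,0,0,0,0],
)

```text
clock: 3.95
eef_pos: [558.8, 227.0, 129.7]
eef_rot: [3.141, 0.002, -0.097]
wrist_force: [0.6, -0.1, 0.3]
finger_gap: 0.5
finger_force: 0.0
```

Run:
```python
from h import *
s=eyes.camera("side")["pixels"][:,:,::-1];t=eyes.camera("top")["pixels"][:,:,::-1]
f=lambda p:cv2.resize(p,None,fx=4,fy=4,interpolation=cv2.INTER_CUBIC)
cv2.imwrite("pics/s1.png",np.hstack([f(s[120:270,165:265]),f(t[110:260,145:245])]))
```

```text
(no output)
```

View pics/s1.png

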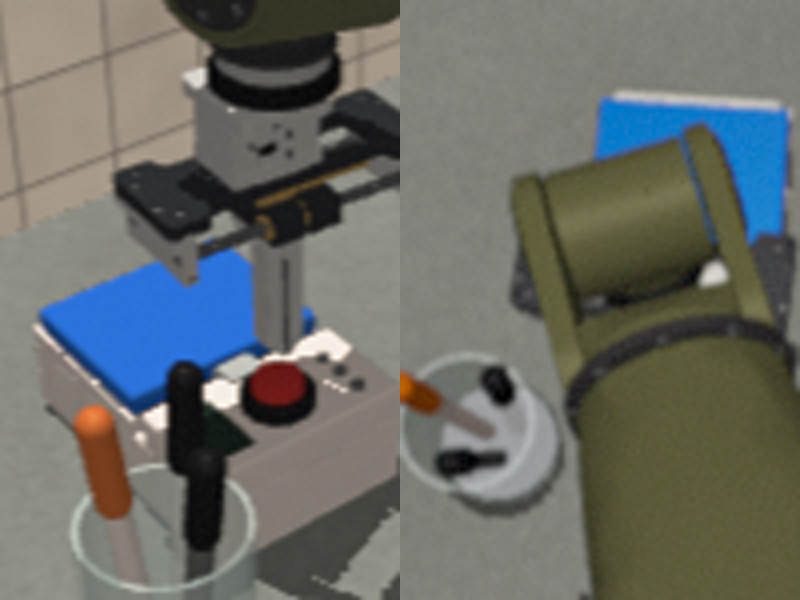

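The fingertips are centred over the button and clear of the electrodes. Pressing now.

Emit:
play_rows(
  translation=[
    [0,0,-0.008],
    [0,0,-0.016],
    [0,0,-0.02],
    [0,0,-0.023],
    [0,0,-0.025],
    [0,0,-0.027],
    [0,0,-0.028],
    [0,0,-0.028],
  ],
  yaw=[0,0,0,0,0,0,0,0],
)

```text
clock: 5.05
eef_pos: [559.4, 228.0, 102.5]
eef_rot: [3.142, 0.0, -0.096]
wrist_force: [-3.5, -0.9, 3.4]
finger_gap: 0.5
finger_force: 2.1
```

Run:
```python
from h import *
print(telemetry.read_state()["wrist_force"])
s=eyes.camera("side")["pixels"][:,:,::-1]
cv2.imwrite("pics/s2.png",cv2.resize(s[120:270,145:285],None,fx=4,fy=4))
```

```text
[-3.5321787  -0.90634535  3.40775616]
```

View pics/s2.png

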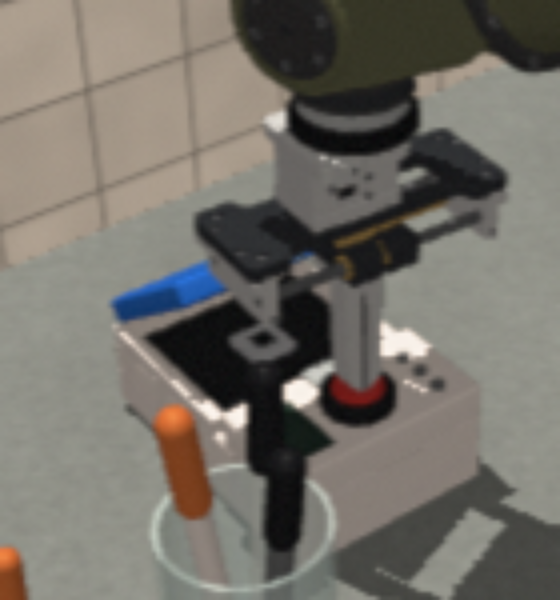

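The lid has been let go and is on its way up. I'll release the button by rising straight up.

Emit:
play_rows(
  translation=[
    [0,0,0.01],
    [0,0,0.03],
    [0,0,0.06],
    [0,0,0.1],
    [0,0,0.15],
    [0,0,0.2],
    [0,0,0.2],
  ],
  yaw=[0,0,0,0,0,0,0],
)

```text
clock: 5.98
eef_pos: [560.3, 228.4, 307.1]
eef_rot: [-3.138, -0.007, -0.096]
wrist_force: [0.4, -1.2, -1.3]
finger_gap: 0.5
finger_force: 0.0
```

Emit:
play_rows(
  translation=[
    [-0.02,-0.03,0],
    [-0.05,-0.07,0],
    [-0.08,-0.11,0],
    [-0.11,-0.16,0],
    [-0.13,-0.21,0],
    [-0.14,-0.25,0],
    [-0.15,-0.29,0],
    [-0.16,-0.33,0],
    [-0.16,-0.36,0],
    [-0.16,-0.36,0],
    [-0.16,-0.36,0],
  ],
  yaw=[0,0,0,0,0,0,0,0,0,0,0],
)

```text
clock: 7.35
eef_pos: [399.3, -131.5, 302.1]
eef_rot: [-3.141, 0.001, -0.096]
wrist_force: [-0.5, -0.9, -0.8]
finger_gap: 0.5
finger_force: 0.0
```

Run:
```python
from h import *
s=eyes.camera("side")["pixels"][:,:,::-1];t=eyes.camera("top")["pixels"][:,:,::-1]
f=lambda p:cv2.resize(p,None,fx=1.5,fy=1.5)
cv2.imwrite("pics/e.png",np.vstack([f(s[110:300,:]),f(t[90:280,:])]))
```

```text
(no output)
```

View pics/e.png

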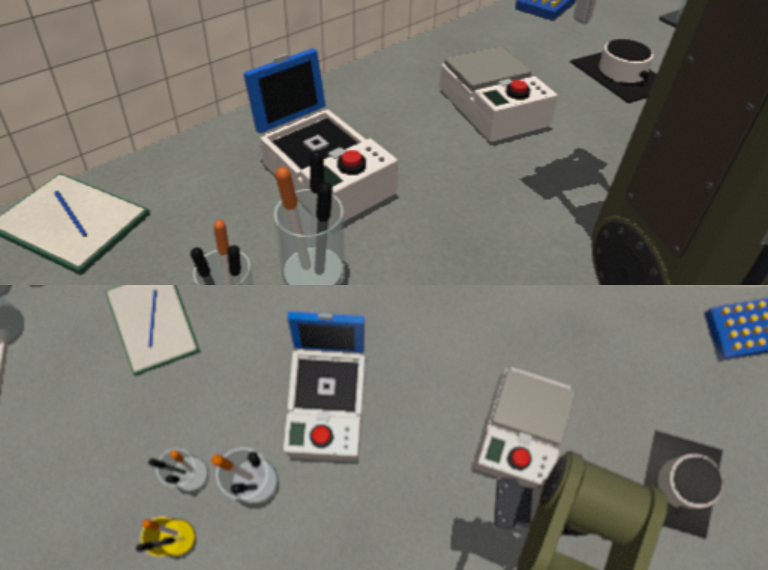

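The blue lid stands open past vertical, the grey lid is shut, and the beakers have not moved. I'll wait a moment to be sure everything has settled, then hand in.

Emit:
play_rows(
  translation=[
    [0,0,0],
    [0,0,0],
    [0,0,0],
    [0,0,0],
    [0,0,0],
    [0,0,0],
    [0,0,0],
    [0,0,0],
  ],
  yaw=[0,0,0,0,0,0,0,0],
)

```text
clock: 8.45
eef_pos: [399.4, -132.0, 302.4]
eef_rot: [-3.142, 0.0, -0.096]
wrist_force: [-0.4, 0.5, 0.2]
finger_gap: 0.6
finger_force: 0.0
```

Run:
```python
from h import *
from cell import manip
t=eyes.camera("top"); a=cv2.imread("pics/e.png")
print(ray(t,218,108,208))
print(manip.sign_off())
```

```text
[773.7 213.  208. ]
the job is handed in; nothing more can be done
None
```

I pressed and released the red button, the blue lid sprang open past vertical to about its stop (judged by eye from the pictures), the grey lid stayed shut, the beaker was not moved, and I handed the job in at about 8.5 s with the arm clear.

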